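# Fit a bearing block and hold its snap ring spread at the groove

## Robot

A 6-joint arm with a two-finger parallel gripper is mounted at the origin on the work surface. World frame = base frame: x ahead of the robot, y to its left, z up, the work surface at z = 0. Lengths are in m, angles in rad, forces in N, time in s.
With the tool pointing down it reaches from about 0.35 to 0.875 m from the base axis. Payload 15.5 kg.
Tool frame: the origin (TCP) lies at the very end of the fingers, on their centre line; the grasp point (between the pads) lies 19 mm behind it; z points along the fingers, y is the line along which they close (so a half turn about z gives the same grasp; the last joint's range is limited). The gripper opens to 85 mm and grips with 20 to 120 N. Pads are 22 mm wide; open, the fingers measure 114 mm over their backs; the gripper's body (76 mm by 85 mm) begins 54 mm behind the grasp point. The pads swing forward as they close: fully open they stand 13 mm farther back than shut.
Start: joints at [-1.405, 0.494, 1.345, -0, 1.302, -0.096], TCP at [0.162, -0.604, 0.231] pointing down, gripper open.
Joint ranges: [-2.91, 2.91], [-0.82, 2.16], [0.22, 2.67], [-1.22, 4.37], [0.12, 2.79], [-3.08, 3.08]. Speed limits (rad/s): [1.89, 1.89, 2.57, 3.01, 3.01, 3.01].

## Interface

Orientations are given as a unit quaternion [x, y, z, w].
In Python, from plant import manip gives the robot as it stands.
- The arm moves only by the shell command python3 -m inch 'ROWS' [FORCE]. ROWS is JSON, a list of rows, each an object of numbers: "jaw": the opening, from -1 (shut) to 1 (fully open), so that 0 is half open; "tx", "ty", "tz": the shift along the world's x, y, z in mm; "ax", "ay", "az": the turn, a rotation vector about the world's x, y, z in degrees. A call has 1 to 8 rows; each row shifts and turns the commanded pose from where the row before left it; what a row does not reach is not made up. A row lasts 1/8 s, in which the tool goes at most 62.5 mm and 10.7 degrees, less where a joint would pass 70% of its speed; a pose out of reach is approached as far as the arm can. A call with a gripper value outside its range is refused whole. The fingers move at their own pace and stop on an object; FORCE is the grip in N (left out, the last holds). Time passes only in rows, so rows that do not move let the fingers close. It gives the time, the measured TCP pose, the force, the opening and the grip force at its end, in the units of the state.
- manip.read_state(): the state, without advancing time (a new reading comes with each control period).
- manip.get_image(name): name is "scene" or "top"; returns the picture (480x640x3 uint8, red, green, blue); there is no depth.
- manip.camera_info(name): a dict with "K" (3x3 intrinsics, pixels), "origin" and "rotation" of the camera in the world. Camera axes: x right, y down, z forward; pixel columns grow to the right and rows downward; lengths in m; the calibration is good to about 2 mm. A picture is of the moment at which its call begins. camera_info takes no time and is no camera call.
- manip.hand_in(): hands the job in; it is judged then, once.
The state is a dict: "time": time; "joint_pos": joint angles; "qvel": joint speeds; "effort": joint torques, N m; "tool_pos": TCP position; "tool_rot": TCP orientation; "ft_force": force on the tool from outside, world axes, zero at the start; "torque": the same for the moment, N m; "grip_width": finger opening in m; "finger_force": force on a finger pad.
Only numpy, scipy, OpenCV 4.12 (cv2) and the standard library are available. Lean on these libraries where they do the work, as an engineer would, in place of code of your own. Each camera call takes 0.05 s, during which the arm holds its last target. There are 200 camera calls.

## Task

On the shoemaker's bench, drop the rectangular bearing block over the stub axle and fully down into its matching pocket in the blue jig, and let go of it. Then pick up the snap-ring pliers, squeeze the handles to spread the brass ring on their tips, and lower the ring over the axle, without forcing it, until it is level with the brass-coloured groove just above the block. Finish while still holding the pliers squeezed, the ring spread, level and centred around the groove; leave the other things on the bench where they are.

Things in the scene. Friction and masses are not known exactly. Their poses are not given: they have to be found in the camera images.
- jig: Fixed assembly jig: aluminium base 120 x 100 x 10 mm with blue walls 10 mm high (top at 20 mm) around a rectangular pocket, 71 mm (its x) by 57 mm (its y) at the floor, sloping out to 78 x 64 mm at the top. A steel stub axle, 23 mm diameter, stands in its middle; top 69 mm up, last 8 mm tapered to 13 mm diameter. Origin: centre of the underside, z up
- nest (a point): Centre of the pocket floor, 10 mm above the bench, on the axle's axis; axes as the jig
- groove (a point): Centre of the snap-ring groove of the stub axle, on its axis, 51 mm above the bench: a brass-coloured band 12 mm high (45 to 57 mm above the bench), 21 mm diameter. The seated block's top is 7 mm below the band
- bearing_block: Loose yellow-painted rectangular bearing block 66 (its x) x 52 (its y) x 28 mm, about 0.22 kg, with an upright through bore of 38 mm diameter. Seated, its long side runs along the jig's x (either way round), its top is 38 mm above the bench. Origin: centre of the underside, z up
- pliers: Loose snap-ring pliers lying flat on the bench, about 0.21 kg, 200 mm long; x axis from the handles to the tips, z up. Origin: at the pivot, on the underside (bench height). Squeezing the red grips from the sides spreads the tips and the brass ring pinned to them. Ring and jaws lie at mid height, 9 mm above the underside
- grip (a point): On the pliers' x axis, 70 mm behind the pivot, 9 mm above the underside, midway between the two red grips (18 mm high from the underside up, x = -30 to -110 mm). Width here over the outside: 58 mm relaxed, 30 mm fully squeezed at a stop, where the flat outer faces are parallel. Spring force here per handle: 3 N at first, 9 N at the stop
- handle_a (a joint): How far the pliers are squeezed: 0 relaxed (ring oval, too narrow for the axle), 0.207 rad fully squeezed, at the stop (ring round, fully spread, 32 mm inner, 40 mm outer diameter, 4 mm thick)
- ring_center (a point): Centre of the ring when spread, fixed to the pliers: 59.6 mm ahead of the pivot on the pliers' x axis, 9 mm above their underside (mid thickness of the ring)
- round_housing: Loose yellow-painted round bearing housing, 52 mm diameter, 30 mm high, with a bore: does not fit the pocket, to be left alone. Origin: centre of the underside
- hammer: Shoemaker's hammer lying on the bench, to be left alone
- polish_tin: Red polish tin, 68 mm diameter, 32 mm high, to be left alone
- brush: Brush with a wooden handle, to be left alone
- tack_jar: Amber jar of tacks, 60 mm diameter, 75 mm high, to be left alone
- glue_bottle: White glue bottle, 56 mm diameter, 130 mm high, to be left alone

How it is judged:
On the way, in this order (a step that is already met when the one before it is completed fails the run):
1. the bearing block is fully down in the pocket of the jig, over the axle, and let go (z of bearing_block in the frame of nest between -0.002 and 0.002 m and horizontal distance between bearing_block and nest below 0.004 m and angle between the x axis of bearing_block and the x axis of jig, either way round below 0.12 rad and angle between bearing_block's own z axis and vertical below 0.03 rad and contact force between the fingers and bearing_block below 0.1 N), for 0.2 s.
2. the squeezed pliers are lifted off the bench, the ring spread (height (world z) of pliers above 0.03 m and value of joint handle_a above 0.16 rad and contact force between the fingers and pliers above 2 N), for 0.2 s.
At the end, for the whole second after the job is handed in: Block in the pocket (2 mm height, 4 mm sideways, 0.12 rad, tilt 0.03 rad). Ring centre within 5 mm of the axle axis and 4 mm of mid groove, tilt under 0.1 rad, pliers squeezed past 0.17 rad, held by the fingers with over 4 N, under 5 N on the jig and 1 N on the block; pliers and block at rest (z of bearing_block in the frame of nest between -0.002 and 0.002 m and horizontal distance between bearing_block and nest below 0.004 m and angle between the x axis of bearing_block and the x axis of jig, either way round below 0.12 rad and angle between bearing_block's own z axis and vertical below 0.03 rad and horizontal distance between ring_center and groove below 0.005 m and z of ring_center in the frame of groove between -0.004 and 0.004 m and angle between pliers's own z axis and vertical below 0.1 rad and value of joint handle_a above 0.17 rad and contact force between the fingers and pliers above 4 N and contact force between pliers and jig below 5 N and contact force between pliers and bearing_block below 1 N and linear speed of each of pliers, bearing_block below 0.02 m/s); the arm keeps its last pose, push and grip.
It fails at once if another thing on the bench (round housing, hammer, tin, brush, jar, bottle) is moved more than 30 mm (distance of any of round_housing, hammer, polish_tin, brush, tack_jar, glue_bottle from where it was at the start of the episode above 0.03 m).
It fails at once if the ring or pliers are forced against the jig or axle with more than 30 N (contact force between pliers and jig above 30 N).
It also fails if it takes over 72 s, if anything falls off the work surface, if the arm or the gripper's body presses on something with over 40 N, if the wrist force passes 120 N, or if a joint passes its speed limit or range.

## Working session

There is one attempt and no reset: what is moved stays moved. The work goes in short steps, Python scripts to look and compute and a shell command to move; the robot and the scene stay as the last step left them, time stands still between calls to the robot, and variables do not carry over. Pictures are saved under pics/ and viewed, at most 10 in all, crops included, and the job is handed in when it is done.

```bash
mkdir -p pics; ls; python3 - <<'E'
from plant import manip
import cv2
s=manip.read_state();print({k:(s[k]) for k in('time','tool_pos','tool_rot','grip_width')})
for n in('top','scene'):
    cv2.imwrite(f'pics/{n}0.png',manip.get_image(n)[:,:,::-1]);print(n,manip.camera_info(n))
E
```

```text
pics
{'time': 0.0, 'tool_pos': array([ 0.16170329, -0.60333592,  0.23068094]), 'tool_rot': array([ 9.91442838e-01,  1.30540057e-01, -2.91240338e-05, -6.25188123e-04]), 'grip_width': 0.08557455251210758}
top {'K': array([[497.64384654,   0.        , 319.75466135],
       [  0.        , 497.64384654, 244.60706962],
       [  0.        ,   0.        ,   1.        ]]), 'origin': array([ 0.51839466, -0.05539512,  1.04595693]), 'rotation': array([-0.69999942,  0.71334276, -0.02102517,  0.02647382])}
scene {'K': array([[459.34699767,   0.        , 318.98817936],
       [  0.        , 459.34699767, 241.26062692],
       [  0.        ,   0.        ,   1.        ]]), 'origin': array([ 0.90213396, -0.56189411,  0.86809436]), 'rotation': array([ 0.91096987,  0.26419299, -0.07883196, -0.30679225])}
```

View pics/top0.png

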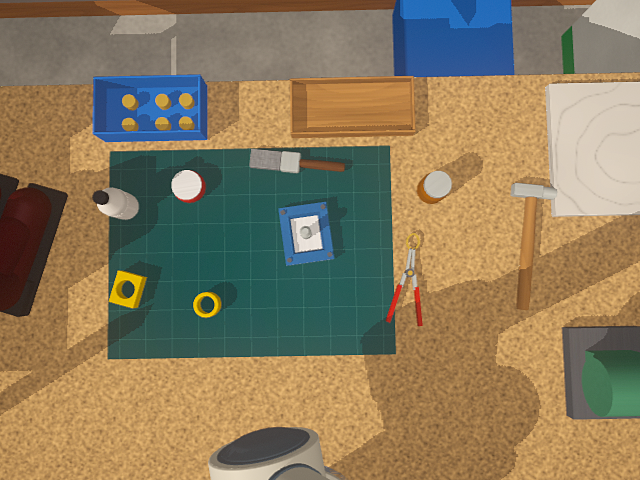

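View pics/scene0.png

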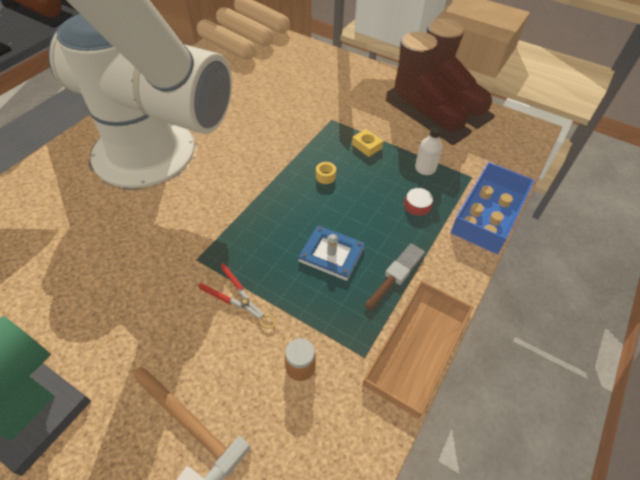

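```bash
cat > h.py <<'E'
import numpy as np,cv2
from scipy.spatial.transform import Rotation as R
from plant import manip
def world(n,uv,z):
    c=manip.camera_info(n);uv=np.atleast_2d(uv).astype(float)
    d=np.c_[uv,np.ones(len(uv))]@np.linalg.inv(c['K']).T
    q=c['rotation'];d=d@R.from_quat(q).as_matrix().T
    return c['origin']+d*((z-c['origin'][2])/d[:,2])[:,None]
def pix(n,p):
    c=manip.camera_info(n);p=np.atleast_2d(p)-c['origin']
    q=p@R.from_quat(c['rotation']).as_matrix()@c['K'].T
    return q[:,:2]/q[:,2:]
def crop(img,u,v,w,h,s):
    o=cv2.resize(img[v:v+h,u:u+w],None,fx=s,fy=s,interpolation=cv2.INTER_CUBIC)
    for x in range(-u%10,w,10): cv2.line(o,(x*s,0),(x*s,6),(255,255,255),1); cv2.putText(o,str(u+x),(x*s,16),0,.35,(255,255,255),1)
    for y in range(-v%10,h,10): cv2.line(o,(0,y*s),(6,y*s),(255,255,255),1); cv2.putText(o,str(v+y),(8,y*s+4),0,.35,(255,255,255),1)
    return o
E
python3 - <<'E'
from h import *
i=cv2.imread('pics/top0.png')
a=np.vstack([crop(i,87,259,80,60,5),crop(i,266,203,80,60,5)])
cv2.imwrite('pics/c1.png',np.hstack([a,crop(i,365,227,80,120,5)]))
print(pix('top',[[.5,0,0],[.6,0,0],[.5,.1,0]]))
E
```

```text
[[297.64638002 287.3454317 ]
 [296.90595373 239.76730857]
 [249.97809547 288.22826064]]
```

View pics/c1.png

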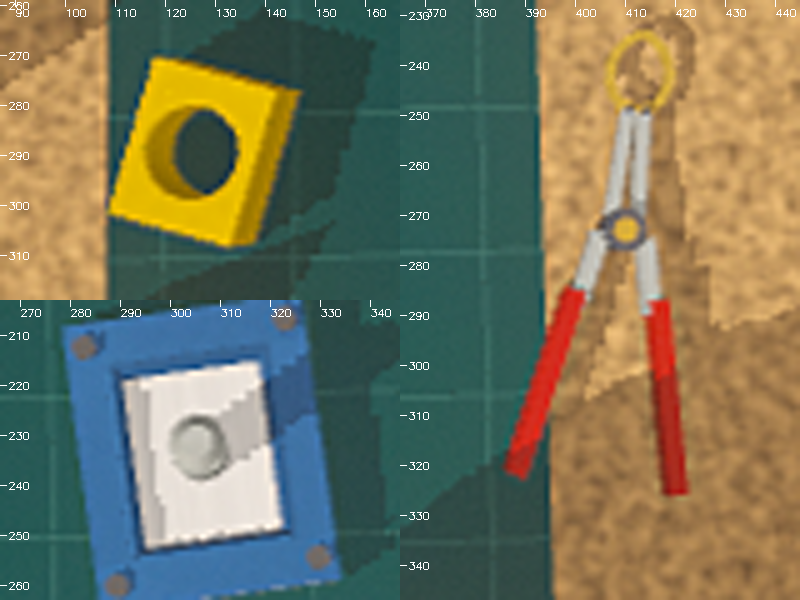

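```bash
python3 - <<'E'
from h import *
B=world('top',[(117.4,270.2),(142.6,276.6),(133.6,308.4),(108.6,301.4)],.028)
print('block',B.round(4).tolist(),B.mean(0)); d=np.roll(B,-1,0)-B
print(np.linalg.norm(d,axis=1),np.degrees(np.arctan2(d[:,1],d[:,0])))
J=world('top',[(282.8,212.4),(323,206.6),(329.8,254.4),(289.6,260)],.02)
d=np.roll(J,-1,0)-J
print('jig',J.mean(0),np.linalg.norm(d,axis=1),np.degrees(np.arctan2(d[:,1],d[:,0])),'axle',world('top',(305.4,232),.069))
P=world('top',(410.2,272.8),.018)[0];Rg=world('top',(413.2,241.4),.009)[0];H=world('top',[(388.2,322),(420.2,325.4)],.018)
m=H.mean(0)
for a,b in((P,Rg),(m,P),(m,Rg)): print(np.linalg.norm((b-a)[:2]),np.degrees(np.arctan2(*(b-a)[[1,0]])))
print('pl',P,Rg,m)
E
```

```text
block [[0.5423, 0.3676, 0.028], [0.5283, 0.3157, 0.028], [0.4639, 0.3338, 0.028], [0.479, 0.3851, 0.028]] [0.50337946 0.35052466 0.028     ]
[0.05375123 0.06686753 0.05347653 0.06567817] [-105.16626977  164.33257934   73.56134068  -15.42534753]
jig [ 0.61154947 -0.02069751  0.02      ] [0.08434875 0.10035339 0.08373925 0.09993364] [ -82.86361567 -173.05423697   96.84930125    7.29501528] axle [[ 0.60965032 -0.02064257  0.069     ]]
0.0660597393007566 -8.546956319920696
0.10483631672174676 -8.484819150210113
0.1708960321913955 -8.508838224819003
pl [ 0.52588597 -0.233268    0.018     ] [ 0.59121207 -0.24308579  0.009     ] [ 0.42219709 -0.21779968  0.018     ]
```

The block is centred at about (.503, .351) with its x axis at -15.6°. The jig is at (.611, -.021), turned 7°. The pliers' pivot is at (.526, -.233), heading -8.5°. The measured sizes match the given ones, so I'm moving to the block.

```bash
python3 -m inch '[{"jaw":1,"tx":36,"ty":50,"az":10},{"jaw":1,"tx":36,"ty":50,"az":10},{"jaw":1,"tx":36,"ty":50,"az":10},{"jaw":1,"tx":36,"ty":50,"az":10},{"jaw":1,"tx":36,"ty":50,"az":10},{"jaw":1,"tx":36,"ty":50,"az":10},{"jaw":1,"tx":36,"ty":50,"az":10},{"jaw":1,"tx":36,"ty":50,"az":10}]' 40
python3 -m inch '[{"jaw":1,"tx":10,"ty":60,"az":10},{"jaw":1,"tx":10,"ty":60,"az":10},{"jaw":1,"tx":10,"ty":60,"az":10},{"jaw":1,"tx":10,"ty":60,"az":10},{"jaw":1,"tx":10,"ty":60,"az":10},{"jaw":1,"tx":5,"ty":60,"az":10},{"jaw":1,"tx":0,"ty":60,"az":9},{"jaw":1,"ty":60}]'
python3 -m inch '[{"jaw":1,"ty":40},{"jaw":1},{"jaw":1}]'
```

```text
schema error: expected keys jaw, tx, ty, tz, ax, ay, az
schema error: expected keys jaw, tx, ty, tz, ax, ay, az
schema error: expected keys jaw, tx, ty, tz, ax, ay, az
```

All the keys are required in every row.

```bash
python3 -m inch '[{"jaw":1,"tx":36,"ty":50,"tz":0,"ax":0,"ay":0,"az":10},{"jaw":1,"tx":36,"ty":50,"tz":0,"ax":0,"ay":0,"az":10},{"jaw":1,"tx":36,"ty":50,"tz":0,"ax":0,"ay":0,"az":10},{"jaw":1,"tx":36,"ty":50,"tz":0,"ax":0,"ay":0,"az":10},{"jaw":1,"tx":36,"ty":50,"tz":0,"ax":0,"ay":0,"az":10},{"jaw":1,"tx":36,"ty":50,"tz":0,"ax":0,"ay":0,"az":10},{"jaw":1,"tx":36,"ty":50,"tz":0,"ax":0,"ay":0,"az":10},{"jaw":1,"tx":36,"ty":50,"tz":0,"ax":0,"ay":0,"az":10}]' 40
python3 -m inch '[{"jaw":1,"tx":10,"ty":60,"tz":0,"ax":0,"ay":0,"az":10},{"jaw":1,"tx":10,"ty":60,"tz":0,"ax":0,"ay":0,"az":10},{"jaw":1,"tx":10,"ty":60,"tz":0,"ax":0,"ay":0,"az":10},{"jaw":1,"tx":10,"ty":60,"tz":0,"ax":0,"ay":0,"az":10},{"jaw":1,"tx":10,"ty":60,"tz":0,"ax":0,"ay":0,"az":10},{"jaw":1,"tx":5,"ty":60,"tz":0,"ax":0,"ay":0,"az":10},{"jaw":1,"tx":0,"ty":60,"tz":0,"ax":0,"ay":0,"az":9},{"jaw":1,"tx":0,"ty":60,"tz":0,"ax":0,"ay":0,"az":0}]'
python3 -m inch '[{"jaw":1,"tx":0,"ty":40,"tz":0,"ax":0,"ay":0,"az":0},{"jaw":1,"tx":0,"ty":0,"tz":0,"ax":0,"ay":0,"az":0}]'
cat >> h.py <<'E'
def st():
    s=manip.read_state();M=R.from_quat(s['tool_rot']).as_matrix()
    print('t',round(s['time'],2),'p',(s['tool_pos']*1e3).round(1),'yaw_y',round(np.degrees(np.arctan2(M[1,1],M[0,1])),2),'zax',M[:,2].round(3),'q6',s['joint_pos'][5].round(2),'w',round(s['grip_width']*1e3,1),'f',np.round(s['finger_force'],1),'ft',s['ft_force'].round(1))
E
python3 -c "from h import *;st()"
```

```text
time: 1.1
tool_pos: [0.4506, -0.2019, 0.2313]
tool_rot: [0.674, 0.739, -0.0, 0.0]
ft_force: [0.2, -1.2, 0.3]
grip_width: 0.0852
finger_force: 0.0
time: 2.1
tool_pos: [0.5044, 0.2783, 0.2311]
tool_rot: [0.138, 0.99, -0.0, -0.0]
ft_force: [0.3, -0.9, 0.4]
grip_width: 0.0855
finger_force: 0.0
time: 2.35
tool_pos: [0.5042, 0.3188, 0.2307]
tool_rot: [0.138, 0.99, 0.0, -0.0]
ft_force: [0.0, 0.3, -0.3]
grip_width: 0.0851
finger_force: 0.0
t 2.35 p [504.2 318.8 230.7] yaw_y 74.18 zax [-0.  0. -1.] q6 -0.83 w 85.1 f 0.0 ft [ 0.   0.3 -0.3]
```

```bash
python3 -m inch '[{"jaw":1,"tx":-1,"ty":32,"tz":-40,"ax":0,"ay":0,"az":0},{"jaw":1,"tx":0,"ty":0,"tz":-50,"ax":0,"ay":0,"az":0},{"jaw":1,"tx":0,"ty":0,"tz":-50,"ax":0,"ay":0,"az":0},{"jaw":1,"tx":0,"ty":0,"tz":-40,"ax":0,"ay":0,"az":0},{"jaw":1,"tx":0,"ty":0,"tz":-25,"ax":0,"ay":0,"az":0},{"jaw":1,"tx":0,"ty":0,"tz":-15,"ax":0,"ay":0,"az":0},{"jaw":0,"tx":0,"ty":0,"tz":0,"ax":0,"ay":0,"az":0},{"jaw":-0.5,"tx":0,"ty":0,"tz":0,"ax":0,"ay":0,"az":0}]'
python3 -m inch '[{"jaw":-1,"tx":0,"ty":0,"tz":0,"ax":0,"ay":0,"az":0},{"jaw":-1,"tx":0,"ty":0,"tz":0,"ax":0,"ay":0,"az":0},{"jaw":-1,"tx":0,"ty":0,"tz":0,"ax":0,"ay":0,"az":0},{"jaw":-1,"tx":0,"ty":0,"tz":0,"ax":0,"ay":0,"az":0}]'
python3 - <<'E'
from h import *
st();i=cv2.cvtColor(manip.get_image('scene'),4)
cv2.imwrite('pics/s1.png',crop(i,290,70,150,120,5))
E
```

```text
time: 3.35
tool_pos: [0.5046, 0.3487, 0.0124]
tool_rot: [0.139, 0.99, 0.001, 0.001]
ft_force: [0.1, 0.3, 10.4]
grip_width: 0.0512
finger_force: 7.9
time: 3.85
tool_pos: [0.5046, 0.3487, 0.0127]
tool_rot: [0.139, 0.99, 0.001, 0.001]
ft_force: [0.3, -1.8, 8.6]
grip_width: 0.0509
finger_force: 43.1
t 3.85 p [504.6 348.7  12.7] yaw_y 74.01 zax [ 0.002  0.001 -1.   ] q6 -0.78 w 50.9 f 43.1 ft [ 0.3 -1.8  8.6]
```

View pics/s1.png

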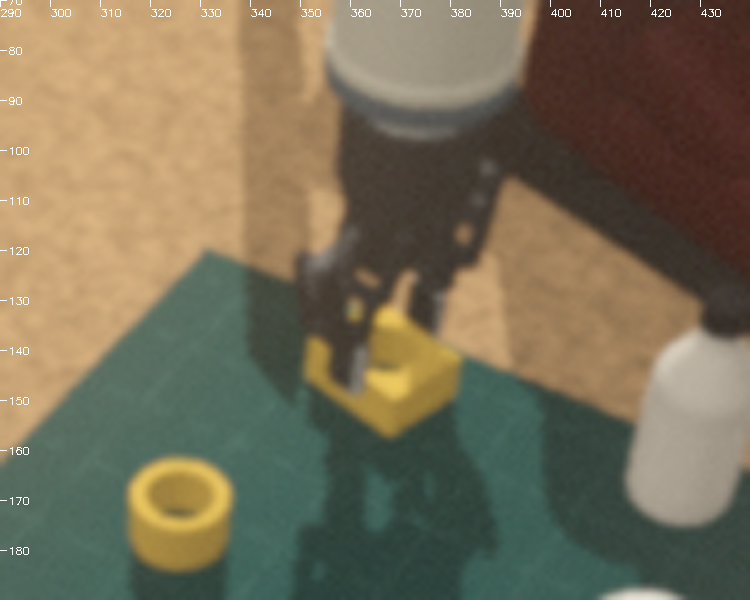

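```bash
python3 -m inch '[{"jaw":-1,"tx":0,"ty":0,"tz":20,"ax":0,"ay":0,"az":0},{"jaw":-1,"tx":0,"ty":0,"tz":50,"ax":0,"ay":0,"az":0},{"jaw":-1,"tx":0,"ty":0,"tz":40,"ax":0,"ay":0,"az":0},{"jaw":-1,"tx":10,"ty":-35,"tz":0,"ax":0,"ay":0,"az":4},{"jaw":-1,"tx":15,"ty":-50,"tz":0,"ax":0,"ay":0,"az":4},{"jaw":-1,"tx":15,"ty":-50,"tz":0,"ax":0,"ay":0,"az":4},{"jaw":-1,"tx":15,"ty":-50,"tz":0,"ax":0,"ay":0,"az":4},{"jaw":-1,"tx":15,"ty":-50,"tz":0,"ax":0,"ay":0,"az":4}]'
python3 -m inch '[{"jaw":-1,"tx":15,"ty":-50,"tz":0,"ax":0,"ay":0,"az":3},{"jaw":-1,"tx":12,"ty":-50,"tz":0,"ax":0,"ay":0,"az":0},{"jaw":-1,"tx":10,"ty":-34,"tz":0,"ax":0,"ay":0,"az":0},{"jaw":-1,"tx":0,"ty":0,"tz":0,"ax":0,"ay":0,"az":0},{"jaw":-1,"tx":0,"ty":0,"tz":0,"ax":0,"ay":0,"az":0}]'
python3 - <<'E'
from h import *
st()
ims=[cv2.cvtColor(manip.get_image(n),4) for n in('top','scene')]
cv2.imwrite('pics/s2.png',np.hstack([crop(ims[0],256,175,100,150,4),crop(ims[1],280,150,100,150,4)]))
E
```

```text
time: 4.9
tool_pos: [0.5741, 0.1117, 0.122]
tool_rot: [-0.036, 0.999, 0.0, 0.0]
ft_force: [1.0, -0.5, -2.9]
grip_width: 0.0511
finger_force: 43.3
time: 5.52
tool_pos: [0.6104, -0.0203, 0.1215]
tool_rot: [-0.061, 0.998, 0.0, -0.0]
ft_force: [-0.2, 1.5, -2.7]
grip_width: 0.0509
finger_force: 43.3
t 5.53 p [610.4 -20.3 121.5] yaw_y 96.99 zax [-0.  0. -1.] q6 -1.82 w 50.9 f 43.3 ft [-0.2  1.5 -2.7]
```

View pics/s2.png

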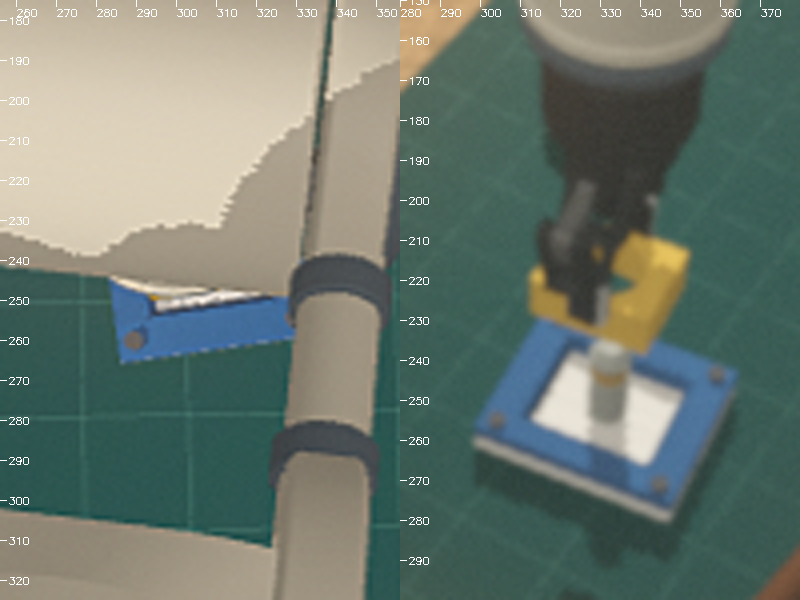

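```bash
python3 - <<'E'
from h import *
print('screws',world('scene',[(304.3,254.8),(359.3,243.5),(345,271)],.02).round(4).tolist(),'axle',world('scene',(332.3,236.5),.069))
print('top-cam screws',world('top',[(282.8,212.4),(323,206.6),(329.8,254.4),(289.6,260)],.02).round(4).tolist())
a=np.radians(7);X=np.array([np.cos(a),np.sin(a),0]);Y=np.array([-X[1],X[0],0])
for e in(0,-.0016):
  c=np.array([.6104,-.0203,.1088])+e*X
  for sx in(1,-1):
    for sy in(1,-1): print(e,sx,sy,pix('scene',[c+sx*.033*X+sy*.026*Y,c+sx*.033*X+sy*.026*Y+[0,0,.028]]).round(1).tolist())
E
```

```text
screws [[0.5701, -0.0634, 0.02], [0.6593, 0.0318, 0.02], [0.6695, -0.0515, 0.02]] axle [[ 0.61413692 -0.01783005  0.069     ]]
top-cam screws [[0.656, 0.0274, 0.02], [0.6665, -0.0563, 0.02], [0.5669, -0.0685, 0.02], [0.5569, 0.0147, 0.02]]
0 1 1 [[350.0, 221.8], [351.0, 213.3]]
0 1 -1 [[340.4, 239.3], [341.1, 230.9]]
0 -1 1 [[322.0, 211.6], [322.3, 203.0]]
0 -1 -1 [[311.7, 228.4], [311.8, 220.0]]
-0.0016 1 1 [[349.3, 221.6], [350.3, 213.1]]
-0.0016 1 -1 [[339.7, 239.0], [340.4, 230.7]]
-0.0016 -1 1 [[321.3, 211.3], [321.6, 202.7]]
-0.0016 -1 -1 [[311.0, 228.2], [311.1, 219.7]]
```

```bash
python3 -m inch '[{"jaw":-1,"tx":3,"ty":0,"tz":-20,"ax":0,"ay":0,"az":0},{"jaw":-1,"tx":0,"ty":0,"tz":-20,"ax":0,"ay":0,"az":0},{"jaw":-1,"tx":0,"ty":0,"tz":-20,"ax":0,"ay":0,"az":0},{"jaw":-1,"tx":0,"ty":0,"tz":-15,"ax":0,"ay":0,"az":0},{"jaw":-1,"tx":0,"ty":0,"tz":-8,"ax":0,"ay":0,"az":0},{"jaw":-1,"tx":0,"ty":0,"tz":0,"ax":0,"ay":0,"az":0}]'
python3 -m inch '[{"jaw":-1,"tx":0,"ty":0,"tz":-4,"ax":0,"ay":0,"az":0},{"jaw":-1,"tx":0,"ty":0,"tz":-3,"ax":0,"ay":0,"az":0},{"jaw":-1,"tx":0,"ty":0,"tz":-3,"ax":0,"ay":0,"az":0},{"jaw":-1,"tx":0,"ty":0,"tz":0,"ax":0,"ay":0,"az":0}]'
```

```text
time: 6.38
tool_pos: [0.6136, -0.0204, 0.0381]
tool_rot: [-0.061, 0.998, 0.0, -0.0]
ft_force: [0.2, -0.6, -2.7]
grip_width: 0.0508
finger_force: 43.3
time: 6.88
tool_pos: [0.6136, -0.0207, 0.0281]
tool_rot: [-0.061, 0.998, 0.0, -0.0]
ft_force: [-0.0, 0.3, -3.3]
grip_width: 0.051
finger_force: 43.3
```

```bash
python3 -m inch '[{"jaw":-1,"tx":0,"ty":0,"tz":-2,"ax":0,"ay":0,"az":0},{"jaw":-1,"tx":0,"ty":0,"tz":-2,"ax":0,"ay":0,"az":0},{"jaw":-1,"tx":0,"ty":0,"tz":-1.5,"ax":0,"ay":0,"az":0},{"jaw":-1,"tx":0,"ty":0,"tz":0,"ax":0,"ay":0,"az":0}]'
python3 - <<'E'
from h import *
st();i=cv2.cvtColor(manip.get_image('scene'),4)
cv2.imwrite('pics/s3.png',crop(i,280,180,100,110,5))
E
```

```text
time: 7.38
tool_pos: [0.6137, -0.0207, 0.0228]
tool_rot: [-0.061, 0.998, 0.0, -0.0]
ft_force: [-0.4, -0.1, -0.8]
grip_width: 0.0509
finger_force: 43.4
t 7.38 p [613.7 -20.7  22.8] yaw_y 97.0 zax [-0.  0. -1.] q6 -1.82 w 50.9 f 43.4 ft [-0.4 -0.1 -0.8]
```

View pics/s3.png

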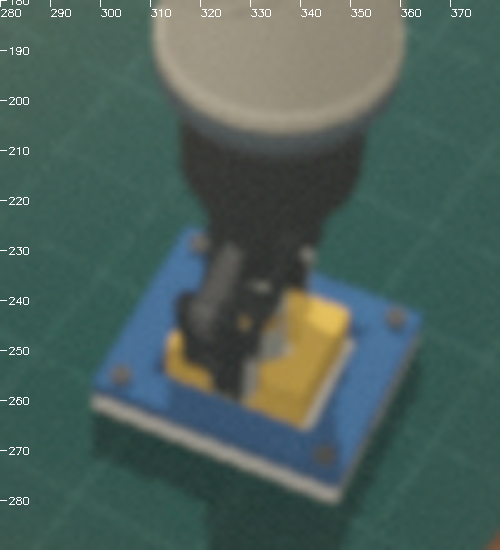

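```bash
python3 -m inch '[{"jaw":-1,"tx":1,"ty":0,"tz":-1,"ax":0,"ay":0,"az":0},{"jaw":-1,"tx":0,"ty":0,"tz":0,"ax":0,"ay":0,"az":0}]'
python3 -m inch '[{"jaw":1,"tx":0,"ty":0,"tz":1,"ax":0,"ay":0,"az":0},{"jaw":1,"tx":0,"ty":0,"tz":0,"ax":0,"ay":0,"az":0},{"jaw":1,"tx":0,"ty":0,"tz":0,"ax":0,"ay":0,"az":0},{"jaw":1,"tx":0,"ty":0,"tz":0,"ax":0,"ay":0,"az":0},{"jaw":1,"tx":0,"ty":0,"tz":40,"ax":0,"ay":0,"az":0},{"jaw":1,"tx":0,"ty":0,"tz":60,"ax":0,"ay":0,"az":0},{"jaw":1,"tx":0,"ty":0,"tz":60,"ax":0,"ay":0,"az":0}]'
```

```text
time: 7.68
tool_pos: [0.6138, -0.0207, 0.0227]
tool_rot: [-0.061, 0.998, 0.0, -0.001]
ft_force: [-12.0, -1.7, 20.5]
grip_width: 0.0513
finger_force: 46.0
time: 8.55
tool_pos: [0.6144, -0.0207, 0.1843]
tool_rot: [-0.061, 0.998, 0.0, -0.0]
ft_force: [1.3, -1.3, 0.9]
grip_width: 0.0855
finger_force: 0.0
```

```bash
python3 -m inch '[{"jaw":1,"tx":-31.5,"ty":-40.4,"tz":0,"ax":0,"ay":0,"az":-3.1},{"jaw":1,"tx":-31.5,"ty":-40.4,"tz":0,"ax":0,"ay":0,"az":-3.1},{"jaw":1,"tx":-31.5,"ty":-40.4,"tz":0,"ax":0,"ay":0,"az":-3.1},{"jaw":1,"tx":-31.5,"ty":-40.4,"tz":0,"ax":0,"ay":0,"az":-3.1},{"jaw":1,"tx":-31.5,"ty":-40.4,"tz":0,"ax":0,"ay":0,"az":-3.1},{"jaw":1,"tx":0,"ty":0,"tz":-50,"ax":0,"ay":0,"az":0},{"jaw":1,"tx":0,"ty":0,"tz":-50,"ax":0,"ay":0,"az":0},{"jaw":1,"tx":0,"ty":0,"tz":0,"ax":0,"ay":0,"az":0}]'
python3 - <<'E'
from h import *
st()
t,s=[cv2.cvtColor(manip.get_image(n),4) for n in('top','scene')]
L=np.vstack([crop(t,266,203,80,60,5),crop(s,292,220,80,60,5)])
cv2.imwrite('pics/s4.png',np.hstack([L,crop(s,180,200,80,120,5)]))
a=np.radians(-8.5);X=np.array([np.cos(a),np.sin(a),0]);P=np.array([.5259,-.2333,.018])
print(pix('scene',[P,P+.064*X-[0,0,.009],P-.105*X]).round(1).tolist())
E
```

```text
time: 9.55
tool_pos: [0.4554, -0.2217, 0.0806]
tool_rot: [0.074, 0.997, 0.001, -0.003]
ft_force: [0.3, -0.6, -0.1]
grip_width: 0.0855
finger_force: 0.0
t 9.55 p [ 455.4 -221.7   80.6] yaw_y 81.48 zax [-0.005  0.003 -1.   ] q6 -1.99 w 85.5 f 0.0 ft [ 0.3 -0.6 -0.1]
[[242.5, 301.7], [264.6, 321.7], [209.0, 273.9]]
```

View pics/s4.png

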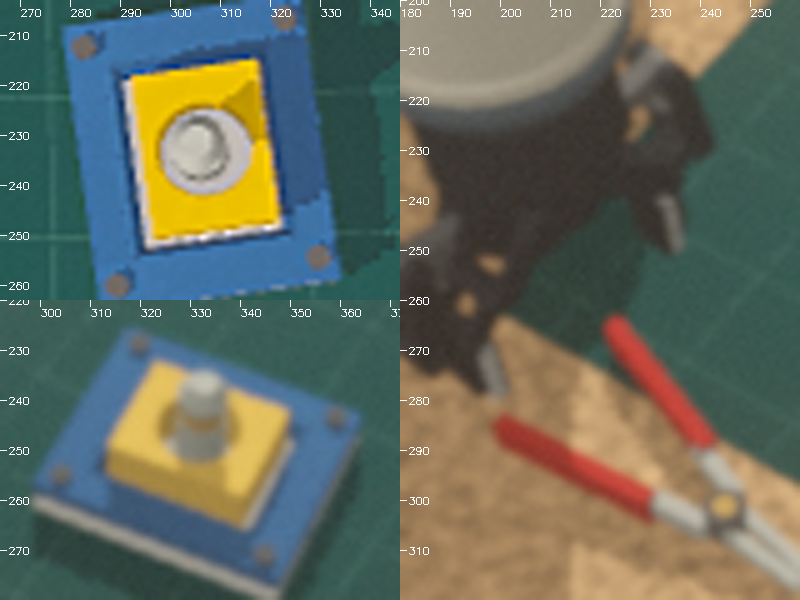

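```bash
python3 -m inch '[{"jaw":1,"tx":1,"ty":-1,"tz":-30,"ax":0,"ay":0,"az":0},{"jaw":1,"tx":0,"ty":0,"tz":-25,"ax":0,"ay":0,"az":0},{"jaw":1,"tx":0,"ty":0,"tz":-12,"ax":0,"ay":0,"az":0},{"jaw":1,"tx":0,"ty":0,"tz":-5,"ax":0,"ay":0,"az":0},{"jaw":1,"tx":0,"ty":0,"tz":0,"ax":0,"ay":0,"az":0}]'
```

```text
time: 10.28
tool_pos: [0.4587, -0.2239, 0.0115]
tool_rot: [0.074, 0.997, -0.0, 0.0]
ft_force: [0.1, -0.1, 0.9]
grip_width: 0.0855
finger_force: 0.0
```

```bash
python3 -m inch '[{"jaw":1,"tx":-2,"ty":1,"tz":-4,"ax":0,"ay":0,"az":0},{"jaw":1,"tx":0,"ty":0,"tz":-3,"ax":0,"ay":0,"az":0},{"jaw":0.5,"tx":0,"ty":0,"tz":0,"ax":0,"ay":0,"az":0},{"jaw":0.2,"tx":0,"ty":0,"tz":0,"ax":0,"ay":0,"az":0},{"jaw":0,"tx":0,"ty":0,"tz":0,"ax":0,"ay":0,"az":0},{"jaw":-0.15,"tx":0,"ty":0,"tz":0,"ax":0,"ay":0,"az":0},{"jaw":-0.3,"tx":0,"ty":0,"tz":0,"ax":0,"ay":0,"az":0},{"jaw":-0.4,"tx":0,"ty":0,"tz":0,"ax":0,"ay":0,"az":0}]' 60
python3 -m inch '[{"jaw":-0.5,"tx":0,"ty":0,"tz":0,"ax":0,"ay":0,"az":0},{"jaw":-0.7,"tx":0,"ty":0,"tz":0,"ax":0,"ay":0,"az":0},{"jaw":-1,"tx":0,"ty":0,"tz":0,"ax":0,"ay":0,"az":0},{"jaw":-1,"tx":0,"ty":0,"tz":0,"ax":0,"ay":0,"az":0},{"jaw":-1,"tx":0,"ty":0,"tz":0,"ax":0,"ay":0,"az":0}]'
```

```text
time: 11.28
tool_pos: [0.4566, -0.2224, 0.0047]
tool_rot: [0.074, 0.997, 0.0, 0.0]
ft_force: [0.1, 7.3, 21.5]
grip_width: 0.0267
finger_force: 45.6
time: 11.9
tool_pos: [0.4566, -0.2224, 0.0048]
tool_rot: [0.074, 0.997, 0.0, 0.0]
ft_force: [-0.0, 6.8, 24.7]
grip_width: 0.0254
finger_force: 57.7
```

```bash
python3 -m inch '[{"jaw":-1,"tx":0,"ty":0,"tz":10,"ax":0,"ay":0,"az":0},{"jaw":-1,"tx":0,"ty":0,"tz":30,"ax":0,"ay":0,"az":0},{"jaw":-1,"tx":0,"ty":0,"tz":40,"ax":0,"ay":0,"az":0},{"jaw":-1,"tx":0,"ty":0,"tz":20,"ax":0,"ay":0,"az":0},{"jaw":-1,"tx":0,"ty":0,"tz":0,"ax":0,"ay":0,"az":0},{"jaw":-1,"tx":0,"ty":0,"tz":0,"ax":0,"ay":0,"az":0}]'
python3 - <<'E'
from h import *
st()
t,s=[cv2.cvtColor(manip.get_image(n),4) for n in('top','scene')]
cv2.imwrite('pics/s5.png',np.hstack([crop(t,370,210,80,120,5),crop(s,190,220,80,120,5)]))
E
```

```text
time: 12.65
tool_pos: [0.4558, -0.2225, 0.1031]
tool_rot: [0.074, 0.997, 0.0, -0.0]
ft_force: [-0.2, 0.3, -1.9]
grip_width: 0.0244
finger_force: 60.6
t 12.65 p [ 455.8 -222.5  103.1] yaw_y 81.5 zax [-0.001  0.001 -1.   ] q6 -1.99 w 24.4 f 60.6 ft [-0.2  0.3 -1.9]
```

View pics/s5.png

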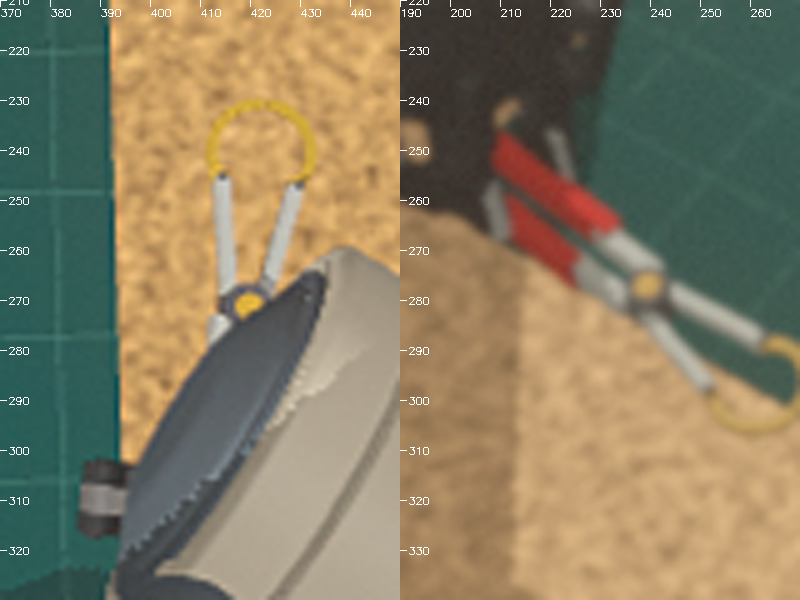

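```bash
python3 - <<'E'
from h import *
from scipy.optimize import least_squares
b=np.array([.003,.0047,0])
def tri(t,s):
    f=lambda p:np.r_[pix('top',p)[0]-t,pix('scene',p+b)[0]-s]
    r=least_squares(f,[.5,-.2,.1],x_scale=.01);return r.x.round(4),r.fun.round(1)
print('piv',tri((420,271),(239.4,277)));print('j1',tri((414.4,245.2),(262.4,288.4)));print('j2',tri((429.6,247),(251.8,297.4)))
c=world('top',(422.4,240.6),.107)[0];p=world('top',(420,271),.116)[0]
print('ring',c,'piv',p,np.degrees(np.arctan2(*(c-p)[[1,0]])),np.linalg.norm((c-p)[:2]))
a=np.radians(-8.5);print('nominal ring',np.array([.4558,-.2225])+.1296*np.array([np.cos(a),np.sin(a)]))
E
```

```text
piv (array([ 0.5278, -0.2352,  0.1146]), array([ 0.2,  0.2,  0.3, -0. ]))
j1 (array([ 0.5767, -0.228 ,  0.1058]), array([ 0.2,  0.3,  0.3, -0. ]))
j2 (array([ 0.5726, -0.2559,  0.1085]), array([ 0.2,  0.2,  0.3, -0. ]))
ring [ 0.58551145 -0.2427429   0.107     ] piv [ 0.52817833 -0.23464304  0.116     ] -8.041364861970496 0.05790246061327108
nominal ring [ 0.58397646 -0.2416561 ]
```

```bash
python3 -m inch '[{"jaw":-1,"tx":5,"ty":32,"tz":0,"ax":0,"ay":0,"az":0},{"jaw":-1,"tx":5,"ty":50,"tz":0,"ax":0,"ay":0,"az":0},{"jaw":-1,"tx":5,"ty":50,"tz":0,"ax":0,"ay":0,"az":0},{"jaw":-1,"tx":5,"ty":50,"tz":0,"ax":0,"ay":0,"az":0},{"jaw":-1,"tx":5,"ty":40,"tz":0,"ax":0,"ay":0,"az":0},{"jaw":-1,"tx":0,"ty":0,"tz":-10,"ax":0,"ay":0,"az":0},{"jaw":-1,"tx":0,"ty":0,"tz":-10,"ax":0,"ay":0,"az":0},{"jaw":-1,"tx":0,"ty":0,"tz":0,"ax":0,"ay":0,"az":0}]'
python3 - <<'E'
from h import *
st()
t,s=[cv2.cvtColor(manip.get_image(n),4) for n in('top','scene')]
cv2.imwrite('pics/s6.png',np.hstack([crop(t,266,193,80,100,5),crop(s,282,190,80,100,5)]))
E
```

```text
time: 13.75
tool_pos: [0.4805, -0.0014, 0.0826]
tool_rot: [0.075, 0.997, 0.0, -0.001]
ft_force: [0.4, -0.5, -1.9]
grip_width: 0.025
finger_force: 60.6
t 13.75 p [480.5  -1.4  82.6] yaw_y 81.44 zax [-0.002  0.    -1.   ] q6 -1.55 w 25.0 f 60.6 ft [ 0.4 -0.5 -1.9]
```

View pics/s6.png

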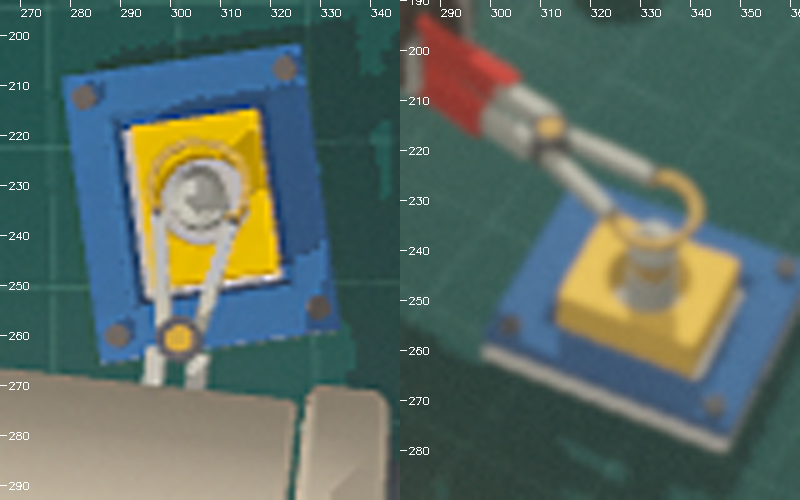

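```bash
python3 - <<'E'
from h import *
print('top: ring',world('top',(305.8,231.0),.0868),'axle',world('top',(306.6,231.6),.069),'jig',world('top',[(283,212.4),(323,206.8),(329.8,254.4),(289.6,260)],.02).mean(0))
print('scene: ring',world('scene',(333.6,231.8),.0868),'axle',world('scene',(332.8,236.4),.069))
E
```

```text
top: ring [[ 0.60991589 -0.02208254  0.0868    ]] axle [[ 0.61039612 -0.02302185  0.069     ]] jig [ 0.61144283 -0.0207994   0.02      ]
scene: ring [[ 0.61631567 -0.01743416  0.0868    ]] axle [[ 0.61491784 -0.01699746  0.069     ]]
```

```bash
python3 -m inch '[{"jaw":-1,"tx":0,"ty":0,"tz":-6,"ax":0,"ay":0,"az":0},{"jaw":-1,"tx":0,"ty":0,"tz":-6,"ax":0,"ay":0,"az":0},{"jaw":-1,"tx":0,"ty":0,"tz":-6,"ax":0,"ay":0,"az":0},{"jaw":-1,"tx":0,"ty":0,"tz":0,"ax":0,"ay":0,"az":0}]'
python3 -m inch '[{"jaw":-1,"tx":0,"ty":0,"tz":-5,"ax":0,"ay":0,"az":0},{"jaw":-1,"tx":0,"ty":0,"tz":-5,"ax":0,"ay":0,"az":0},{"jaw":-1,"tx":0,"ty":0,"tz":-5,"ax":0,"ay":0,"az":0},{"jaw":-1,"tx":0,"ty":0,"tz":-2.5,"ax":0,"ay":0,"az":0},{"jaw":-1,"tx":0,"ty":0,"tz":0,"ax":0,"ay":0,"az":0},{"jaw":-1,"tx":0,"ty":0,"tz":0,"ax":0,"ay":0,"az":0}]'
python3 - <<'E'
from h import *
st()
t,s=[cv2.cvtColor(manip.get_image(n),4) for n in('top','scene')]
cv2.imwrite('pics/s7.png',np.hstack([crop(t,280,208,50,75,8),crop(s,310,210,50,75,8)]))
E
```

```text
time: 14.35
tool_pos: [0.4809, -0.0007, 0.0653]
tool_rot: [0.074, 0.997, 0.0, -0.0]
ft_force: [-0.1, -0.3, -2.6]
grip_width: 0.0248
finger_force: 60.6
time: 15.1
tool_pos: [0.4813, -0.0007, 0.0484]
tool_rot: [0.074, 0.997, -0.0, 0.0]
ft_force: [-0.8, 0.8, -2.3]
grip_width: 0.0248
finger_force: 60.6
t 15.1 p [481.3  -0.7  48.4] yaw_y 81.5 zax [ 0. -0. -1.] q6 -1.55 w 24.8 f 60.6 ft [-0.8  0.8 -2.3]
```

View pics/s7.png

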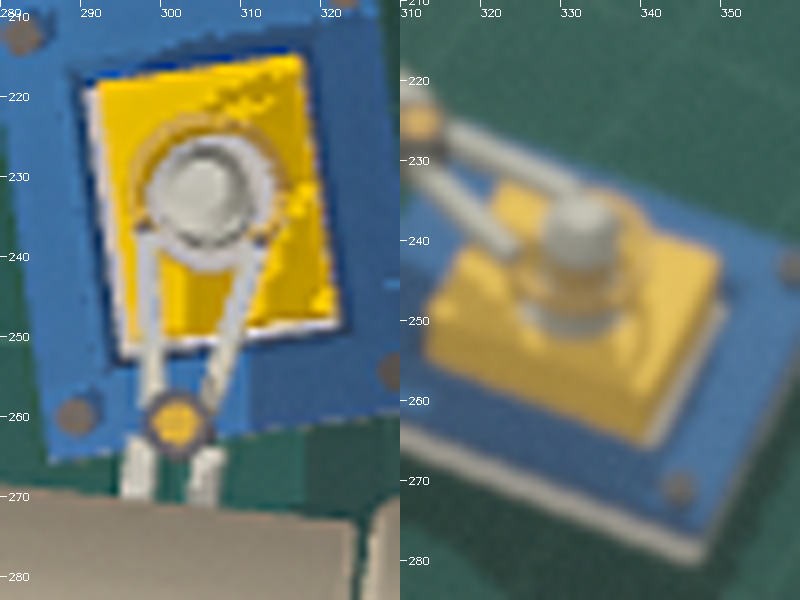

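```bash
python3 -m inch '[{"jaw":-1,"tx":0,"ty":0,"tz":-1.5,"ax":0,"ay":0,"az":0},{"jaw":-1,"tx":0,"ty":0,"tz":0,"ax":0,"ay":0,"az":0},{"jaw":-1,"tx":0,"ty":0,"tz":0,"ax":0,"ay":0,"az":0},{"jaw":-1,"tx":0,"ty":0,"tz":0,"ax":0,"ay":0,"az":0}]'
python3 - <<'E'
from h import *
from scipy.optimize import least_squares
st()
# jaw tips, read in the last picture (before the final -1.5 mm)
b=np.array([.003,.0047,0])
def tri(t,s):
    r=least_squares(lambda p:np.r_[pix('top',p)[0]-t,pix('scene',p+b)[0]-s],[.6,0,.05],x_scale=.01);return r.x.round(4),r.fun.round(1)
print(tri((298,236.3),(332,233)),tri((312.4,238),(325,241)),'piv',tri((302.1,260.8),(312.5,225)))
print(world('top',(306,231.75),.053),world('top',(305.6,231.75),.069))
E
```

```text
time: 15.7
tool_pos: [0.4813, -0.0007, 0.0468]
tool_rot: [0.074, 0.997, -0.0, 0.0]
ft_force: [0.2, 0.1, -1.5]
grip_width: 0.0246
finger_force: 60.6
t 15.7 p [481.3  -0.7  46.8] yaw_y 81.5 zax [ 0. -0. -1.] q6 -1.55 w 24.6 f 60.6 ft [ 0.2  0.1 -1.5]
(array([ 0.6019, -0.0057,  0.0571]), array([ 0.2,  0.3,  0.4, -0. ])) (array([ 0.5989, -0.0337,  0.0562]), array([-0.1, -0.2, -0.3,  0. ])) piv (array([ 0.5534, -0.0128,  0.0602]), array([-0., -0., -0.,  0.]))
[[ 0.61162443 -0.0212842   0.053     ]] [[ 0.61013746 -0.02104516  0.069     ]]
```

```bash
python3 -c "
from plant import manip
print(manip.hand_in())"
```

```text
the job is handed in; nothing more can be done
None
```

I handed the job in at 15.7 s with the bearing block seated in the pocket and released. The pliers are still squeezed at about 60 N, with the ring spread around the groove, about 1.5 mm off the axle's centre or less. I put the ring at mid-groove height from the arm's position. My last camera check read the jaw tips about 4 mm higher and the pivot about 1 mm lower, so height is the least certain part. The hand-in gave no verdict.

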